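Set the length stop of the tube-cutting jig one notch shorter

TASK

Two notched jigs stand on the bench, each with a sliding stop. On the tube-cutting jig (the one with the slotted steel saw guide and the brass tube), squeeze the sprung latch tab of the stop against its fixed post to unlock it, slide the stop to the very next notch towards the saw guide, and let go so that the latch drops fully home there. Leave the other jig's stop where it is.

Things in the scene. Friction and masses are not known exactly. Their poses are not given: they have to be found in the camera images.
- tube_grip (a point): Squeeze point of the tube jig's stop, 68 mm above the bench, moving with it. +y: slide direction to the saw guide (away from the robot within 0.25 rad); z up. Aluminium post, 24 mm wide, fixed: outer face at y +14 mm. Latch tab, 20 mm wide: outer face at y -29 mm at rest, -14 mm squeezed. Post top 82 mm high, tab 78, saddle below 40. Pinch along y from above, centred here: the post does not give.
- tube_stop (a joint): Slide of the tube jig's stop (m), growing towards the saw guide. Notches at 0, 0.030, 0.060, 0.090; it starts in 0.030, so the next is 0.060. Play in a notch about 1 mm; unlocked it rubs with about 1 N. Notch mouths slope: let go within 9 mm of a notch, the sprung latch pulls the stop in. The saw guide block (50 mm high) stays over 40 mm ahead of the post.
- tube_latch (a joint): Angle of the steel latch tab on the tube jig's stop (rad), pivoted at its foot: 0 at rest, tooth home in a notch; 0.33 squeezed fully towards the post (needs 3 to 6 N near its top). From about 0.15 the stop can slide; on the bar between notches it stands near 0.30 by itself. Springs back when released.
- file_grip (a point): The same point on the other jig's stop, to be left alone. Both jigs: dark steel plate 100 x 260 x 10 mm, fixed, with guide rails and a notched bar 26 mm high, one on the left and one on the right of the bench. The tube jig has a slotted steel block and a 12 mm brass tube at its far end; this filing jig has a flat light wooden strip along it instead.

How it is judged:
On the way:
1. the latch tab of the tube jig's stop is squeezed in while the stop is still in its starting notch (value of joint tube_latch above 0.12 rad and value of joint tube_stop between 0.018 and 0.042 m), for 0.04 s.
At the end, for the whole second after the job is handed in: The tube jig's stop sits in the next notch towards the saw guide (slide value 0.060 within 4 mm) with its latch home (under 0.05 rad), and the filing jig's stop has not moved more than 8 mm (value of joint tube_stop between 0.056 and 0.064 m and value of joint tube_latch below 0.05 rad and distance of file_grip from where it was at the start of the episode below 0.008 m); the robot touches nothing.
It fails at once if the other jig's stop is moved out of its notch (distance of file_grip from where it was at the start of the episode above 0.012 m).
It also fails if it takes over 32 s, if anything falls off the work surface, if the arm or the gripper's body presses on something with over 40 N, if the wrist force passes 120 N, or if a joint passes its speed limit or range.

ROBOT

A 6-joint arm with a two-finger parallel gripper is mounted at the origin on the work surface; the furniture and walls round the work are solid. World frame = base frame: x ahead of the robot, y to its left, z up, the work surface at z = 0. Lengths are in m, angles in rad, forces in N, time in s.
With the tool pointing down it reaches from about 0.35 to 0.775 m from the base axis. Payload 7.3 kg.
Tool frame: the origin (TCP) lies at the very end of the fingers, on their centre line; the grasp point (between the pads) lies 19 mm behind it; z points along the fingers, y is the line along which they close (so a half turn about z gives the same grasp; the last joint's range is limited). The gripper opens to 92 mm and grips with 3 to 60 N. Pads are 19 mm wide; open, the fingers measure 130 mm over their backs; the gripper's body (75 mm by 190 mm) begins 47 mm behind the grasp point.
Start: joints at [-1.436, 0.342, 1.524, -0, 1.275, -0.146], TCP at [0.146, -0.504, 0.227] pointing down, gripper open.
Joint ranges: [-2.53, 2.53], [-0.77, 2.02], [0.04, 2.7], [-1, 4.14], [0.28, 2.66], [-3.11, 3.11]. Speed limits (rad/s): [2.57, 2.57, 3.14, 3.14, 3.14, 3.14].

INTERFACE

Orientations are given as [roll, pitch, yaw] about the fixed x, y, z axes, in that order (R = Rz(yaw) Ry(pitch) Rx(roll)).
In Python, from cell import * gives the robot as it stands.
- The arm moves only by the tool step_arm, never from a script. Its argument "commands" is a list of rows, each a list of 7 numbers: the opening, from 0 (shut) to 1 (fully open), then the shift along the world's x, y, z in cm, then the turn, a rotation vector about the world's x, y, z in rad. A call has 1 to 5 rows; each row is the pose to reach, as a shift and turn from the pose commanded when the call began; what a row does not reach only later rows make up. A row lasts 1/12 s, in which the tool goes at most 41.7 mm and 7.16 degrees, less where a joint would pass 70% of its speed; a pose out of reach is approached as far as the arm can. A call with a gripper value outside its range is refused whole. The fingers move at their own pace and stop on an object; "grip_force" is the grip in N (left out, the last holds). Time passes only in rows, so rows that repeat a pose let the fingers close. It gives the time, the measured TCP pose, the force, the opening and the grip force at its end, in the units of the state.
- observe(): the state, without advancing time (a new reading comes with each control period).
- read_camera(name): name is "side" or "top" or "wrist"; returns the picture (420x560x3 uint8, red, green, blue); there is no depth.
- camera_model(name): a dict with "vfov" (degrees; the focal length in pixels is half the picture's height over the tangent of half this angle, whatever the lens; pixels are square), "cx", "cy" (the principal point, pixels), "world_to_cam" (4x4, takes a point from world to camera coordinates). Camera axes: x right, y up, looking along -z (the intrinsics and any distortion apply to the point x, -y, -z); pixel columns grow to the right and rows downward; lengths in m; the calibration is good to about 2 mm. A picture is of the moment at which its call begins: read the wrist's pose just before it. camera_model takes no time and is no camera call; for the wrist camera it gives the pose at the moment of the call.
- hand_in(): hands the job in; it is judged then, once.
The state is a dict: "time": time; "qpos": joint angles; "qvel": joint speeds; "joint_efforts": joint torques, N m; "tool_pos": TCP position; "tool_rot": TCP orientation; "contact_force": force on the tool from outside, world axes, zero at the start; "torque": the same for the moment, N m; "opening": finger opening in m; "grip_force": force on a finger pad.
Only numpy, scipy, OpenCV 4.12 (cv2) and the standard library are available. Lean on these libraries where they do the work, as an engineer would, in place of code of your own. Each camera call takes 0.05 s, during which the arm holds its last target. There are 200 camera calls.

## Working session

There is one attempt and no reset: what is moved stays moved. The work goes in short steps, Python scripts to look and compute and a tool call to move; the robot and the scene stay as the last step left them, time stands still between calls to the robot, and variables do not carry over. Pictures are saved under pics/ and viewed, at most 10 in all, crops included, and the job is handed in when it is done.

Besides the shell and the picture viewer there is one more tool, called after ">>>" by a JSON object that holds its "method" and its "body", one argument or row to a line. step_arm: Moves the arm, as the interface text tells. Its arguments: {"type":"object","properties":{"commands":{"type":"array"},"grip_force":{"type":"number"}},"required":["commands"]}

```bash
mkdir -p pics; cat > h.py <<'E'
from cell import *
import numpy as np, cv2
def snap(n,f):
    m=camera_model(n); im=read_camera(n); cv2.imwrite('pics/'+f,im[:,:,::-1]); np.savez('pics/'+f+'.npz',im=im,**{k:np.array(v) for k,v in m.items() if not isinstance(v,str)}); return im,m
def ray(m,u,v):
    f=210/np.tan(np.radians(m['vfov'])/2)
    T=np.linalg.inv(np.array(m['world_to_cam']))
    d=T[:3,:3]@np.array([(u-m['cx'])/f,-(v-m['cy'])/f,-1.]); return T[:3,3],d
def onz(m,u,v,z):
    o,d=ray(m,u,v); return o+d*(z-o[2])/d[2]
def cross(r1,r2):
    (o,d),(p,e)=r1,r2
    s=np.linalg.lstsq(np.c_[d,-e],p-o,rcond=None)[0]
    a=o+d*s[0];b=p+e*s[1]; return (a+b)/2,np.linalg.norm(a-b)
E
python3 - <<'E'
from h import *
for n in('top','side'):
    im,m=snap(n,n+'0.png'); print(m)
a=cv2.imread('pics/top0.png');b=cv2.imread('pics/side0.png')
print(observe()['tool_pos'],observe()['tool_rot'],observe()['opening'])
E
```

```text
{'vfov': 52.06410687903395, 'cx': 285.41151126835314, 'cy': 203.64760569818026, 'world_to_cam': array([[ 0.01427416, -0.99977042,  0.01597999, -0.03047616],
       [ 0.98798313,  0.0165621 ,  0.15367185, -0.47994659],
       [-0.15390123,  0.01359442,  0.98799271, -0.8281305 ],
       [ 0.        ,  0.        ,  0.        ,  1.        ]])}
{'vfov': 51.61709467290748, 'cx': 278.7388922811981, 'cy': 205.48715653697562, 'world_to_cam': array([[-0.96163149, -0.27430391,  0.00471539,  0.44934945],
       [ 0.17462638, -0.5987533 ,  0.78166496, -0.1363492 ],
       [-0.2115904 ,  0.75249707,  0.62368073, -0.78411889],
       [ 0.        ,  0.        ,  0.        ,  1.        ]])}
[ 0.14545996 -0.50410525  0.22612983] [-3.14029900e+00 -1.81238783e-04  2.80796414e-01] 0.09200282059892001
```

View pics/top0.png

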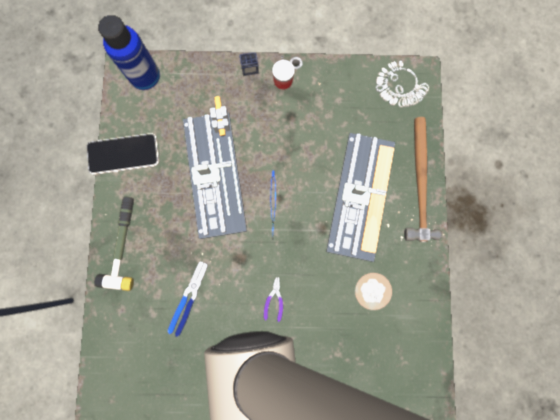

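View pics/side0.png

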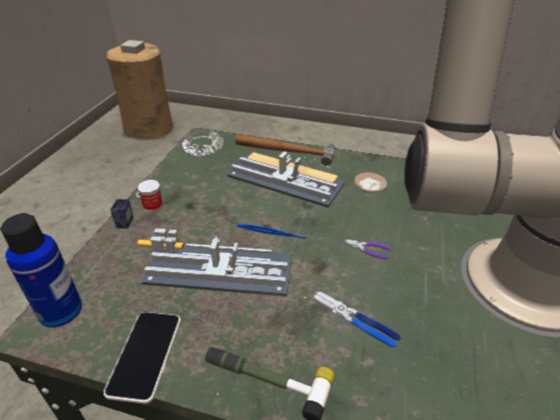

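The tube jig, with its saw guide and brass tube, is on the left: its stop is at about (207,172) in top and (218,258) in side. The filing jig with the wooden strip is on the right, with its stop at top (355,192). Next I'll zoom in on the tube stop.

```bash
python3 - <<'E'
import cv2,numpy as np
a=cv2.imread('pics/top0.png')[90:245,170:260];b=cv2.imread('pics/side0.png')[215:300,135:300]
a=cv2.resize(a[40:130,5:80],None,fx=5,fy=5,interpolation=cv2.INTER_CUBIC)[:450]  # origin (175,130) x5
b=cv2.resize(b[10:80,45:125],None,fx=5,fy=5,interpolation=cv2.INTER_CUBIC) # origin (180,225) x5
c=np.zeros((450,375+400,3),np.uint8);c[:a.shape[0],:375]=a;c[:b.shape[0],375:]=b
cv2.imwrite('pics/z.png',c)
E
```

```text
(no output)
```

View pics/z.png

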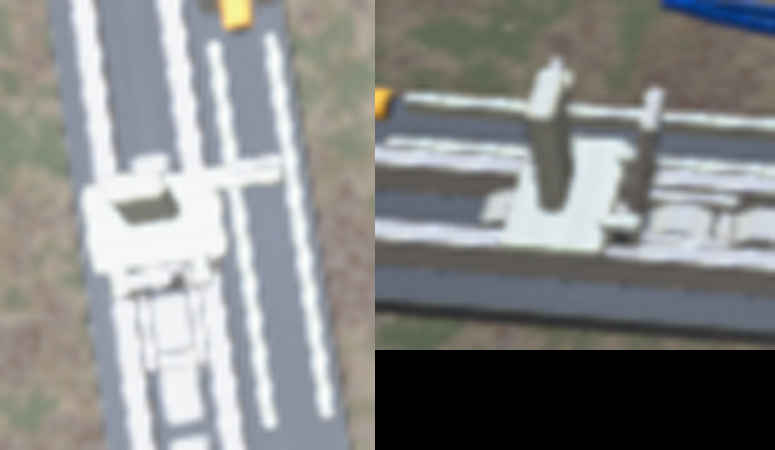

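```bash
python3 - <<'E'
from h import *
t=camera_model('top');s=camera_model('side')
P=cross(ray(t,204.4,169),ray(s,217.4,244.4)); print('post near top edge',P)
a=onz(t,186,119,.01);b=onz(t,201,236,.01);c=onz(t,244.5,231,.01);d=onz(t,228.5,113,.01)
print(a,b,c,d,np.linalg.norm(a-b)); 
for p,q in((b,a),(c,d)): print(np.arctan2(*(p-q)[[1,0]]) , np.arctan2((q-p)[1],(q-p)[0]))
print('tab',onz(s,235,246.4,.078),'post top',onz(s,214,242,.082), cross(ray(t,175+152/5,130+285/5),ray(s,235,246.4)))
o=observe();print(o['tool_pos'],o['tool_rot'],o['time'])
w=camera_model('wrist');T=np.linalg.inv(w['world_to_cam']);print(w['vfov'],w['cx'],w['cy'],T.round(3))
E
```

```text
post near top edge (array([0.53985488, 0.13614838, 0.07227151]), np.float64(0.0015115706173651816))
[0.66391594 0.19141929 0.01      ] [0.41471422 0.14841674 0.01      ] [0.4263654  0.05980913 0.01      ] [0.67915127 0.10136327 0.01      ] 0.25288479527661295
-2.970714317101853 0.17087833648794037
-2.9786650472530107 0.16292760633678266
tab [0.50571993 0.13784546 0.078     ] post top [0.54221213 0.14155101 0.082     ] (array([0.50627575, 0.13307434, 0.07299235]), np.float64(0.002937547510943831))
[ 0.14545996 -0.50410525  0.22612983] [-3.14029900e+00 -1.81238783e-04  2.80796414e-01] 0.1
70.17014393496689 278.70367840837457 212.41598648864993 [[ 0.277  0.932  0.233  0.208]
 [-0.961  0.269  0.067 -0.486]
 [ 0.    -0.242  0.97   0.385]
 [ 0.     0.     0.     1.   ]]
```

Slide yaw is about 0.165, and the stop sits near (0.525, 0.135). I'll move above it with the tool turned to yaw 1.736.

>>> {"method": "step_arm", "body": {
  "commands": [
    [1,1.9,3.2,0,0,0,0.073],
    [1,3.8,6.4,0,0,0,0.146],
    [1,5.7,9.6,0,0,0,0.219],
    [1,7.6,12.8,0,0,0,0.292],
    [1,9.5,16,0,0,0,0.365]
  ],
  "grip_force": 15
}}

```text
time: 0.52
tool_pos: [0.2409, -0.3427, 0.2264]
tool_rot: [-3.141, -0.0, 0.649]
contact_force: [0.7, -0.2, -0.3]
opening: 0.0918
grip_force: 0.0
```

>>> {"method": "step_arm", "body": {
  "commands": [
    [1,1.9,3.2,0,0,0,0.073],
    [1,3.8,6.4,0,0,0,0.146],
    [1,5.7,9.6,0,0,0,0.219],
    [1,7.6,12.8,0,0,0,0.292],
    [1,9.5,16,0,0,0,0.365]
  ]
}}

```text
time: 0.93
tool_pos: [0.3359, -0.1827, 0.2267]
tool_rot: [3.142, -0.0, 1.014]
contact_force: [0.2, 0.1, 0.5]
opening: 0.092
grip_force: 0.0
```

>>> {"method": "step_arm", "body": {
  "commands": [
    [1,1.9,3.2,0,0,0,0.073],
    [1,3.8,6.4,0,0,0,0.146],
    [1,5.7,9.6,0,0,0,0.219],
    [1,7.6,12.8,0,0,0,0.292],
    [1,9.5,16,0,0,0,0.365]
  ]
}}

```text
time: 1.35
tool_pos: [0.4309, -0.0225, 0.2266]
tool_rot: [-3.141, 0.0, 1.38]
contact_force: [0.1, 0.4, 0.4]
opening: 0.092
grip_force: 0.0
```

>>> {"method": "step_arm", "body": {
  "commands": [
    [1,1.9,3.2,0,0,0,0.073],
    [1,3.8,6.4,0,0,0,0.146],
    [1,5.7,9.6,0,0,0,0.219],
    [1,7.6,12.8,0,0,0,0.292],
    [1,9.5,16,0,0,0,0.365]
  ]
}}

```text
time: 1.77
tool_pos: [0.5259, 0.1374, 0.2264]
tool_rot: [-3.141, 0.0, 1.745]
contact_force: [1.7, -0.9, 0.8]
opening: 0.0919
grip_force: 0.0
```

>>> {"method": "step_arm", "body": {
  "commands": [
    [1,0,0,-1,0,0,0],
    [1,0,0,-1,0,0,0],
    [1,0,0,-1,0,0,0]
  ]
}}

```text
time: 2.02
tool_pos: [0.5246, 0.1353, 0.2157]
tool_rot: [-3.139, 0.0, 1.741]
contact_force: [0.2, 0.1, 0.4]
opening: 0.0917
grip_force: 0.0
```

```bash
python3 - <<'E'
from h import *
o=observe();print(o['time'],o['tool_pos'],o['tool_rot'],o['qvel'])
snap('wrist','w1.png')
E
```

```text
2.0167 [0.52457409 0.13531857 0.2157157 ] [-3.13866349e+00  2.24350225e-04  1.74081675e+00] [-0.02457564 -0.02485453 -0.00297163  0.00162072  0.00264643 -0.00128904]
```

View pics/w1.png

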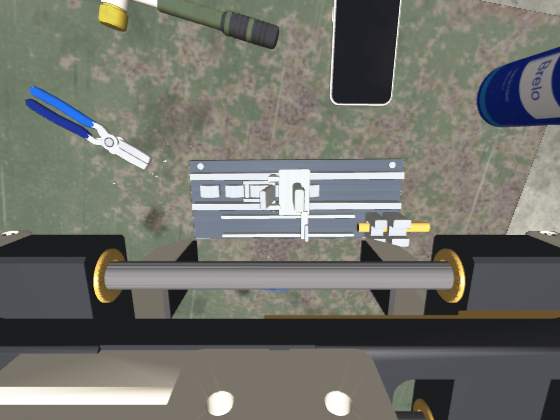

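The wrist view shows the tube stop at (290,190), with the post and tab near (298,195) and (268,193). I'll take a second view shifted along x, then zoom in on both.

>>> {"method": "step_arm", "body": {
  "commands": [
    [1,-3,0,0,0,0,0],
    [1,-6,0,0,0,0,0],
    [1,-6,0,0,0,0,0],
    [1,-6,0,0,0,0,0]
  ]
}}

```text
time: 2.4
tool_pos: [0.4646, 0.1346, 0.2177]
tool_rot: [3.14, 0.0, 1.739]
contact_force: [0.6, -0.2, 0.4]
opening: 0.0921
grip_force: 0.0
```

```bash
python3 - <<'E'
from h import *
o=observe();print(o['time'],o['tool_pos'],o['tool_rot'])
im,m=snap('wrist','w2.png')
Z=np.load('pics/w1.png.npz');p=dict(Z)
print(p['world_to_cam'][:3,3],m['world_to_cam'][:3,3])
q=(onz(p,285,192,.08));
h=np.array(m['world_to_cam'])@np.r_[q,1];f=210/np.tan(np.radians(m['vfov'])/2)
u,v=m['cx']+f*h[0]/-h[2],m['cy']-f*h[1]/-h[2];print(q,u,v)
u0,v0=int(u)-45,int(v)-40
A=cv2.imread('pics/w1.png')[150:242,238:338];B=cv2.imread('pics/w2.png')[v0:v0+92,u0:u0+100]
print('B origin',u0,v0)
z=np.vstack([np.hstack([cv2.resize(i,(400,368),interpolation=cv2.INTER_CUBIC) for i in(A,B)])])
cv2.imwrite('pics/z2.png',z)
E
```

```text
2.4 [0.46463666 0.13458929 0.21774744] [3.14023727e+00 2.43247203e-04 1.73923376e+00]
[-0.53937158 -0.01459347 -0.39067003] [-0.48101361 -0.02451066 -0.39307081]
[0.52832314 0.14815591 0.08      ] 342.7608664925347 200.6823114580898
B origin 297 160
```

View pics/z2.png

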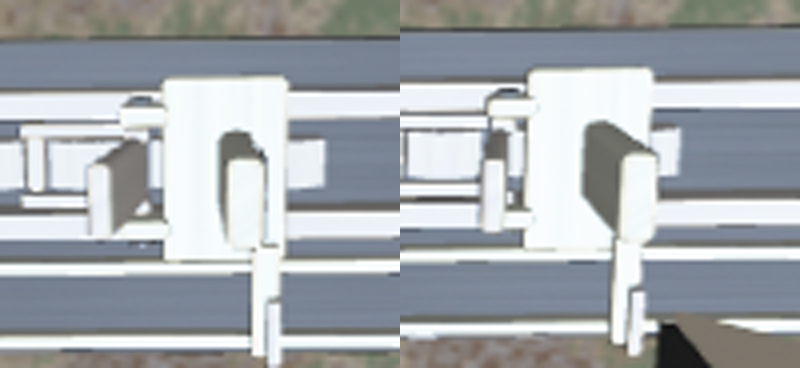

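```bash
python3 - <<'E'
from h import *
a,b=[dict(np.load(f'pics/w{i}.png.npz')) for i in(1,2)]
A=lambda x,y:ray(a,238+x/4,150+y/4)
B=lambda x,y:ray(b,297+(x-400)/4,160+y/4)
R={}
for n,p,q in(('postR',(264,200),(657,197)),('postL',(228,200),(622,197)),('tabL',(89,199),(482,195)),('tabR',(110,199),(503,195))):
    R[n],e=cross(A(*p),B(*q)); print(n,R[n].round(4),e.round(4), onz(a,238+p[0]/4,150+p[1]/4,.08).round(4),onz(b,297+(q[0]-400)/4,160+q[1]/4,.08).round(4))
# slide direction: lower plate/rail edges in view 1 (rail line at crop y~92..)
g=cv2.imread('pics/w1.png')
for (u0,v0),(u1,v1) in((( 238,150+264/4),(238+255/4,150+264/4)),((190,160),(404,158.5)),((192,239),(400,239))):
    d=onz(a,u1,v1,.012)-onz(a,u0,v0,.012); print('yaw',np.arctan2(d[1],d[0]))
d=np.array([np.cos(.165),np.sin(.165),0])
print('along',[(n,round(float((R[n]-R['postR'])@d),4)) for n in R])
E
```

```text
postR [0.5484 0.1433 0.0815] 0.0008 [0.5486 0.1434 0.08  ] [0.5489 0.1426 0.08  ]
postL [0.5395 0.1419 0.082 ] 0.0007 [0.5396 0.1418 0.08  ] [0.5401 0.1411 0.08  ]
tabL [0.5051 0.1354 0.0778] 0.0005 [0.5052 0.1362 0.08  ] [0.5048 0.1356 0.08  ]
tabR [0.5104 0.1364 0.0782] 0.0005 [0.5104 0.1371 0.08  ] [0.51   0.1365 0.08  ]
yaw 0.17068404482103824
yaw 0.1772890958824568
yaw 0.17082047516148582
along [('postR', 0.0), ('postL', -0.009), ('tabL', -0.044), ('tabR', -0.0386)]
```

Heights check out at 82 and 78 mm. The grip centre is (0.534, 0.1405) and the slide yaw is 0.17. I'll move over it and go down.

>>> {"method": "step_arm", "body": {
  "commands": [
    [1,3.5,0.3,0,0,0,0],
    [1,6.9,0.5,0,0,0,0],
    [1,6.9,0.5,-3,0,0,0],
    [1,6.9,0.5,-6,0,0,0],
    [1,6.9,0.5,-9,0,0,0]
  ]
}}

```text
time: 2.87
tool_pos: [0.5366, 0.1398, 0.126]
tool_rot: [3.139, 0.0, 1.739]
contact_force: [0.8, -0.3, -0.5]
opening: 0.0918
grip_force: 0.0
```

>>> {"method": "step_arm", "body": {
  "commands": [
    [1,0,0,-2,0,0,0],
    [1,0,0,-4,0,0,0],
    [1,0,0,-6,0,0,0],
    [1,0,0,-7.6,0,0,0],
    [1,0,0,-7.6,0,0,0]
  ]
}}

```text
time: 3.28
tool_pos: [0.5337, 0.1396, 0.0477]
tool_rot: [-3.137, -0.0, 1.739]
contact_force: [0.0, -0.5, 0.2]
opening: 0.0917
grip_force: 0.0
```

```bash
python3 - <<'E'
from h import *
o=observe();print(o['time'],o['tool_pos'],o['tool_rot'],o['contact_force'])
im,m=snap('side','s1.png'); im2,_=snap('wrist','w3.png')
a=cv2.resize(cv2.imread('pics/s1.png')[200:300,130:290],None,fx=2.5,fy=2.5,interpolation=cv2.INTER_CUBIC)
b=cv2.resize(cv2.imread('pics/w3.png')[:300],(400,214)); c=np.zeros((250,800,3),np.uint8);c[:,:400]=a;c[:214,400:]=b
cv2.imwrite('pics/z3.png',c)
E
```

```text
3.2833 [0.53368548 0.13960648 0.04766115] [-3.13677720e+00 -1.23186362e-04  1.73944363e+00] [ 0.00781118 -0.51718296  0.1628312 ]
```

View pics/z3.png

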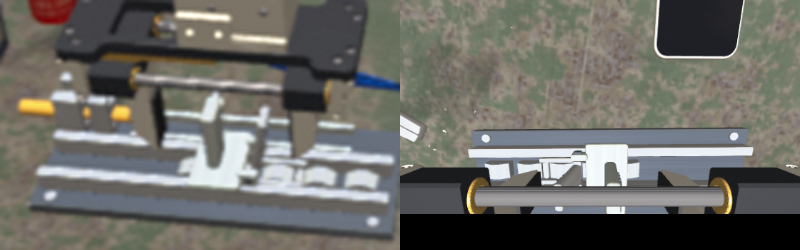

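The fingers straddle the post and tab, clear of the saw guide. Closing now.

>>> {"method": "step_arm", "body": {
  "commands": [
    [0.2,0,0,0,0,0,0],
    [0.2,0,0,0,0,0,0],
    [0.2,0,0,0,0,0,0],
    [0.2,0,0,0,0,0,0],
    [0.2,0,0,0,0,0,0]
  ],
  "grip_force": 15
}}

```text
time: 3.8
tool_pos: [0.5348, 0.1406, 0.0514]
tool_rot: [3.14, 0.0, 1.741]
contact_force: [0.2, 0.2, -0.4]
opening: 0.0629
grip_force: 0.0
```

>>> {"method": "step_arm", "body": {
  "commands": [
    [0.2,0,0,0,0,0,0],
    [0.2,0,0,0,0,0,0],
    [0.2,0,0,0,0,0,0],
    [0.2,0,0,0,0,0,0],
    [0.2,0,0,0,0,0,0]
  ]
}}

```text
time: 4.22
tool_pos: [0.5348, 0.1407, 0.0508]
tool_rot: [3.141, -0.0, 1.741]
contact_force: [0.9, 0.6, -1.2]
opening: 0.0301
grip_force: 10.8
```

>>> {"method": "step_arm", "body": {
  "commands": [
    [0.1,0,0,0,0,0,0],
    [0.1,0,0,0,0,0,0],
    [0.1,0,0,0,0,0,0]
  ]
}}

```text
time: 4.47
tool_pos: [0.5348, 0.1407, 0.0508]
tool_rot: [3.141, -0.0, 1.741]
contact_force: [-0.1, 0.2, 0.2]
opening: 0.0295
grip_force: 15.4
```

>>> {"method": "step_arm", "body": {
  "commands": [
    [0.1,0.6,0.1,0,0,0,0],
    [0.1,1.2,0.2,0,0,0,0],
    [0.1,1.8,0.3,0,0,0,0],
    [0.1,2.4,0.4,0,0,0,0],
    [0.1,2.95,0.5,0,0,0,0]
  ]
}}

```text
time: 4.88
tool_pos: [0.5648, 0.146, 0.0507]
tool_rot: [3.141, -0.0, 1.741]
contact_force: [-1.1, 2.1, 1.7]
opening: 0.0296
grip_force: 15.4
```

```bash
python3 - <<'E'
from h import *
o=observe();print(o['time'],o['tool_pos'],o['tool_rot'],o['contact_force'],o['opening'],o['grip_force'])
im,m=snap('side','s2.png')
a=cv2.resize(cv2.imread('pics/s2.png')[200:300,130:290],None,fx=3,fy=3,interpolation=cv2.INTER_CUBIC)
cv2.imwrite('pics/z4.png',a)
E
```

```text
4.8833 [0.5648408  0.14598518 0.05073428] [ 3.14120569e+00 -4.03417221e-04  1.74076666e+00] [-1.06573728  2.1264738   1.66221995] 0.029594419470815432 15.3652180172503
```

View pics/z4.png

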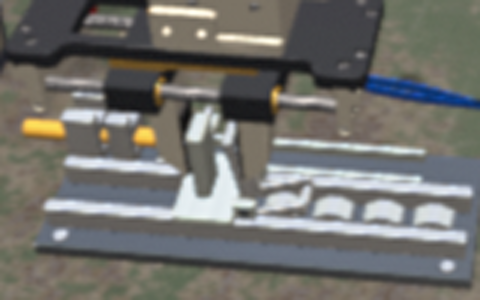

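The stop moved 30 mm with the latch squeezed. I'll open only part way, to stay clear of the saw guide, then rise.

>>> {"method": "step_arm", "body": {
  "commands": [
    [0.7,0,0,0,0,0,0],
    [0.7,0,0,0,0,0,0],
    [0.7,0,0,0,0,0,0],
    [0.7,0,0,0,0,0,0],
    [0.7,0,0,0,0,0,0]
  ]
}}

```text
time: 5.35
tool_pos: [0.5636, 0.1451, 0.0505]
tool_rot: [-3.141, 0.0, 1.741]
contact_force: [-0.3, 0.1, 0.3]
opening: 0.0582
grip_force: 0.0
```

>>> {"method": "step_arm", "body": {
  "commands": [
    [0.7,0,0,0,0,0,0],
    [0.7,0,0,1,0,0,0],
    [0.7,0,0,3,0,0,0],
    [0.7,0,0,6,0,0,0],
    [0.7,0,0,9,0,0,0]
  ]
}}

```text
time: 5.77
tool_pos: [0.5639, 0.1453, 0.1422]
tool_rot: [-3.141, 0.0, 1.741]
contact_force: [1.2, 0.2, 0.4]
opening: 0.0643
grip_force: 0.0
```

>>> {"method": "step_arm", "body": {
  "commands": [
    [0.7,0,0,3,0,0,0],
    [0.7,-2,0,6,0,0,0],
    [0.7,-3.5,0,7.5,0,0,0],
    [0.7,-3.5,0,7.5,0,0,0],
    [0.7,-3.5,0,7.5,0,0,0]
  ]
}}

```text
time: 6.18
tool_pos: [0.5295, 0.1456, 0.2176]
tool_rot: [3.137, 0.0, 1.741]
contact_force: [-0.5, -0.2, -0.2]
opening: 0.0641
grip_force: 0.0
```

```bash
python3 - <<'E'
from h import *
o=observe();print(o['time'],o['tool_pos'],o['tool_rot'],o['contact_force'])
im,m=snap('wrist','w5.png');snap('side','s5.png')
a=cv2.resize(cv2.imread('pics/w5.png')[140:240,240:340],None,fx=4,fy=4,interpolation=cv2.INTER_CUBIC)
b=cv2.resize(cv2.imread('pics/s5.png')[210:300,140:240],None,fx=4,fy=4,interpolation=cv2.INTER_CUBIC)
c=np.zeros((400,800,3),np.uint8);c[:,:400]=a;c[:360,400:]=b
cv2.imwrite('pics/z5.png',c)
E
```

```text
6.1833 [0.52949651 0.14559248 0.21763508] [3.13743992e+00 3.34307143e-04 1.74094522e+00] [-0.45627174 -0.21101477 -0.20712409]
```

View pics/z5.png

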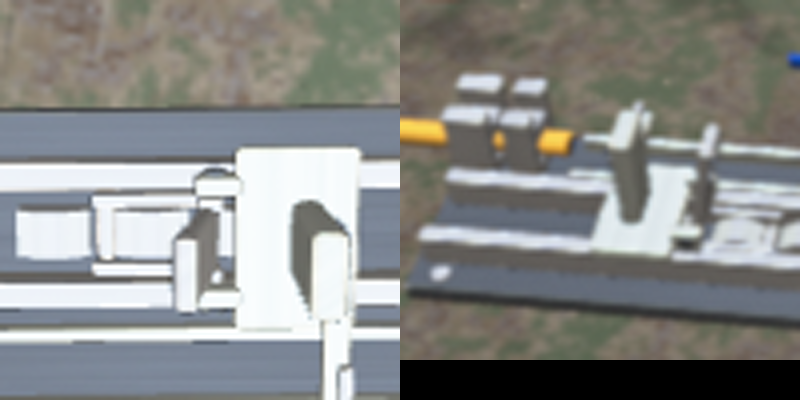

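```bash
python3 - <<'E'
from h import *
m=dict(np.load('pics/w5.png.npz'))
P=onz(m,240+348/4,140+275/4,.082);T=onz(m,240+174/4,140+275/4,.078)
d=np.array([np.cos(.17),np.sin(.17),0])
print(P,T,'span',(P-T)@d,'moved',(P-[.5484,.1433,.082])@d,(T-[.5051,.1356,.078])@d)
E
```

```text
[0.5791405  0.14881391 0.082     ] [0.53594853 0.14046707 0.078     ] span 0.04398148135436844 moved 0.03123022060772199 0.03122726374835341
```

The stop moved about 31 mm, and the post-to-tab span is back to its resting 44 mm, so the latch is home in the next notch.

```bash
python3 -c "
from cell import *
print(hand_in())"
```

```text
the job is handed in; nothing more can be done
None
```

The tube jig's stop was squeezed, slid one notch towards the saw guide and released; the last picture shows it about 31 mm along (within play) with its latch home. The filing jig was not approached, and the job is handed in with no verdict returned.

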